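# Find the adapter case that rattles, stack the sound ones, hold out the bad one

### The job

Three closed adapter cases stand singly on the bench mat beside a column of two that are already checked; in one of the three the adapter has come loose and rattles when you shake the case. Find out which by shaking them, stack the two quiet cases squarely on top of the column, then hold the rattling one out to me across the mat: upright, wholly past the mat's long far edge and at least 100 mm above the bench; finish while holding it still there. Leave everything else on the bench where it is.

Things in the scene. Friction and masses are not known exactly. Their poses are not given: they have to be found in the camera images.
- case_a: One of the three single cases, alike outside: closed light grey plastic case, 60 x 60 mm, 34 mm high, square, flat top, dark seam and latch flush within 1 mm. Origin: centre of its underside, z up, x and y square to its sides. 220 to 290 g full, whatever it holds. Grips well on two opposite sides at 40 to 60 N
- case_b: One of the three single cases, alike outside: closed light grey plastic case, 60 x 60 mm, 34 mm high, square, flat top, dark seam and latch flush within 1 mm. Origin: centre of its underside, z up, x and y square to its sides. Two of the three (which ones changes) hold a 150 g steel adapter tight in foam: quiet, nothing shifts inside
- case_c: One of the three single cases, alike outside: closed light grey plastic case, 60 x 60 mm, 34 mm high, square, flat top, dark seam and latch flush within 1 mm. Origin: centre of its underside, z up, x and y square to its sides. In one of the three (which one changes) the 150 g adapter, 30 mm across, 27 mm high, is loose: it slides easily, about 25 mm from wall to wall along either side
- stack_low: Also a closed light grey plastic case, 60 x 60 mm, 34 mm high, square, flat top, dark seam and latch flush within 1 mm. Origin: centre of its underside, z up, x and y square to its sides. Lower case of the column already begun: two such cases stacked squarely, standing on the mat; 255 g, does not count among the three
- stack_top: Also a closed light grey plastic case, 60 x 60 mm, 34 mm high, square, flat top, dark seam and latch flush within 1 mm. Origin: centre of its underside, z up, x and y square to its sides. Upper case of the column already begun (its top is 70 mm above the bench at the start); 255 g, does not count among the three
- mat: blue-grey bench mat, fixed, 300 mm (its x, away from the robot) x 660 mm (its y), 2 mm thick, lying on the bench in front of the robot. Origin: centre of its underside; its far edge is the long edge at x = +150 mm in its own frame. The cases and the column stand on it
- pen: bystander: connector cleaning pen lying along the mat's far edge, 155 mm long along its x, 18 mm high
- capbox: bystander: small flat white box for dust caps, 40 x 52 x 18 mm, near the mat's far edge; origin under its centre
- tin: bystander: round flat aluminium tin, 51 mm across, 24 mm high, near the mat's far edge; origin under its centre
- bottle: bystander: pump bottle for alcohol, 68 mm across, 146 mm high, left of the mat; origin under its centre
- wipes: bystander: carton of wipes, 120 x 115 x 85 mm with a wipe standing 30 mm out of the top, right of the mat; origin under its centre
- driver: bystander: screwdriver lying on the bench, 190 mm long, left of the mat
There are look-alikes about, which are no part of the job. Leave any purple or red look-alike of the case_c alone.

How it is judged:
On the way, in this order (a step that is already met when the one before it is completed fails the run):
1. one of the two quiet cases stands squarely on the column, let go (((not (distance between case_a and adapter below 0.04 m) and contact force between the fingers and case_a below 0.1 N and horizontal distance between case_a and stack_top below 0.01 m and z of case_a in the frame of stack_top between 0.028 and 0.04 m and (angle between the x axis of case_a and the x axis of stack_top, either way round below 0.14 rad or angle between the x axis of case_a and the y axis of stack_top, either way round below 0.14 rad) and angle between case_a's own z axis and vertical below 0.08 rad and linear speed of case_a below 0.02 m/s) or (not (distance between case_b and adapter below 0.04 m) and contact force between the fingers and case_b below 0.1 N and horizontal distance between case_b and stack_top below 0.01 m and z of case_b in the frame of stack_top between 0.028 and 0.04 m and (angle between the x axis of case_b and the x axis of stack_top, either way round below 0.14 rad or angle between the x axis of case_b and the y axis of stack_top, either way round below 0.14 rad) and angle between case_b's own z axis and vertical below 0.08 rad and linear speed of case_b below 0.02 m/s) or (not (distance between case_c and adapter below 0.04 m) and contact force between the fingers and case_c below 0.1 N and horizontal distance between case_c and stack_top below 0.01 m and z of case_c in the frame of stack_top between 0.028 and 0.04 m and (angle between the x axis of case_c and the x axis of stack_top, either way round below 0.14 rad or angle between the x axis of case_c and the y axis of stack_top, either way round below 0.14 rad) and angle between case_c's own z axis and vertical below 0.08 rad and linear speed of case_c below 0.02 m/s))), for 0.2 s.
2. both quiet cases stand squarely on the column, let go ((distance between case_a and adapter below 0.04 m or (contact force between the fingers and case_a below 0.1 N and horizontal distance between case_a and stack_top below 0.01 m and (z of case_a in the frame of stack_top between 0.028 and 0.04 m or z of case_a in the frame of stack_top between 0.062 and 0.074 m) and (angle between the x axis of case_a and the x axis of stack_top, either way round below 0.14 rad or angle between the x axis of case_a and the y axis of stack_top, either way round below 0.14 rad) and angle between case_a's own z axis and vertical below 0.08 rad and linear speed of case_a below 0.02 m/s)) and (distance between case_b and adapter below 0.04 m or (contact force between the fingers and case_b below 0.1 N and horizontal distance between case_b and stack_top below 0.01 m and (z of case_b in the frame of stack_top between 0.028 and 0.04 m or z of case_b in the frame of stack_top between 0.062 and 0.074 m) and (angle between the x axis of case_b and the x axis of stack_top, either way round below 0.14 rad or angle between the x axis of case_b and the y axis of stack_top, either way round below 0.14 rad) and angle between case_b's own z axis and vertical below 0.08 rad and linear speed of case_b below 0.02 m/s)) and (distance between case_c and adapter below 0.04 m or (contact force between the fingers and case_c below 0.1 N and horizontal distance between case_c and stack_top below 0.01 m and (z of case_c in the frame of stack_top between 0.028 and 0.04 m or z of case_c in the frame of stack_top between 0.062 and 0.074 m) and (angle between the x axis of case_c and the x axis of stack_top, either way round below 0.14 rad or angle between the x axis of case_c and the y axis of stack_top, either way round below 0.14 rad) and angle between case_c's own z axis and vertical below 0.08 rad and linear speed of case_c below 0.02 m/s))), for 0.2 s.
At the end, for the whole second after the job is handed in: The two quiet cases stand on the column, at rest, each within 10 mm and 8 degrees of square on it (quarter turns count as square); the rattling case is held still, within 11 degrees of upright, its centre 30 mm or more past the mat's far edge, its underside over 90 mm up (angle between stack_low's own z axis and vertical below 0.08 rad and horizontal distance between stack_top and stack_low below 0.012 m and ((distance between case_a and adapter below 0.04 m and x of case_a in the frame of mat above 0.18 m and y of case_a in the frame of mat between -0.36 and 0.36 m and height (world z) of case_a above 0.09 m and angle between case_a's own z axis and vertical below 0.2 rad and contact force between the fingers and case_a above 2 N and linear speed of case_a below 0.05 m/s) or (horizontal distance between case_a and stack_top below 0.01 m and (z of case_a in the frame of stack_top between 0.028 and 0.04 m or z of case_a in the frame of stack_top between 0.062 and 0.074 m) and (angle between the x axis of case_a and the x axis of stack_top, either way round below 0.14 rad or angle between the x axis of case_a and the y axis of stack_top, either way round below 0.14 rad) and angle between case_a's own z axis and vertical below 0.08 rad and linear speed of case_a below 0.02 m/s)) and ((distance between case_b and adapter below 0.04 m and x of case_b in the frame of mat above 0.18 m and y of case_b in the frame of mat between -0.36 and 0.36 m and height (world z) of case_b above 0.09 m and angle between case_b's own z axis and vertical below 0.2 rad and contact force between the fingers and case_b above 2 N and linear speed of case_b below 0.05 m/s) or (horizontal distance between case_b and stack_top below 0.01 m and (z of case_b in the frame of stack_top between 0.028 and 0.04 m or z of case_b in the frame of stack_top between 0.062 and 0.074 m) and (angle between the x axis of case_b and the x axis of stack_top, either way round below 0.14 rad or angle between the x axis of case_b and the y axis of stack_top, either way round below 0.14 rad) and angle between case_b's own z axis and vertical below 0.08 rad and linear speed of case_b below 0.02 m/s)) and ((distance between case_c and adapter below 0.04 m and x of case_c in the frame of mat above 0.18 m and y of case_c in the frame of mat between -0.36 and 0.36 m and height (world z) of case_c above 0.09 m and angle between case_c's own z axis and vertical below 0.2 rad and contact force between the fingers and case_c above 2 N and linear speed of case_c below 0.05 m/s) or (horizontal distance between case_c and stack_top below 0.01 m and (z of case_c in the frame of stack_top between 0.028 and 0.04 m or z of case_c in the frame of stack_top between 0.062 and 0.074 m) and (angle between the x axis of case_c and the x axis of stack_top, either way round below 0.14 rad or angle between the x axis of case_c and the y axis of stack_top, either way round below 0.14 rad) and angle between case_c's own z axis and vertical below 0.08 rad and linear speed of case_c below 0.02 m/s))); the arm keeps its last pose, push and grip.
It fails at once if a bystander (pen, dust-cap box, tin, bottle, wipes carton or screwdriver) is pushed more than 30 mm (distance of any of pen, capbox, tin, bottle, wipes, driver from where it was at the start of the episode above 0.03 m).
It fails at once if the begun column is pushed more than 30 mm or knocked over (distance of stack_low from where it was at the start of the episode above 0.03 m or distance of stack_top from where it was at the start of the episode above 0.035 m).
It also fails if it takes over 72 s, if anything falls off the work surface, if the arm or the gripper's body presses on something with over 40 N, if the wrist force passes 120 N, or if a joint passes its speed limit or range.

### The arm

A 6-joint arm with a two-finger parallel gripper is mounted at the origin on the work surface. World frame = base frame: x ahead of the robot, y to its left, z up, the work surface at z = 0. Lengths are in m, angles in rad, forces in N, time in s.
With the tool pointing down it reaches from about 0.2 to 0.875 m from the base axis. Payload 3.4 kg.
Tool frame: the origin (TCP) lies between the finger pads; the fingertips stand 25 mm ahead of it and the grasp point (between the pads) lies 6 mm ahead of it (r.nose_length is the z of the fingertips in the tool frame, in m); z points along the fingers, x is the direction in which the jaws open and shut, and the axes are right-handed (so a half turn about z gives the same grasp; the last joint's range is limited). The gripper opens to 94 mm and grips with 3 to 60 N. Pads are 16 mm wide; open, the fingers measure 119 mm over their backs; the gripper's body (75 mm by 177 mm) begins 78 mm behind the grasp point.
Start: joints at [1.126, 0.276, 1.505, -0, 1.361, -0.121], TCP at [0.183, 0.545, 0.23] pointing down, gripper open.
Joint ranges: [-2.89, 2.89], [-0.75, 2.08], [0.22, 2.7], [-1.18, 4.32], [0.11, 2.71], [-2.7, 2.7]. Speed limits (rad/s): [2.57, 2.57, 3.14, 3.14, 3.14, 3.14].

### API

Orientations are given as a unit quaternion [w, x, y, z].
In Python, from plant import r, gripper_to, inverse_kinematics, vision, models, telemetry gives the robot as it stands. Calls block until the motion is done:
- r.move_to(position, orientation): joint-space move of the TCP to a pose.
- r.move_l(position, rot=None, vel=0.15, guard=None): straight line of the TCP; rot=None keeps the orientation; vel is the mean speed in m/s. With guard (N) it stops when the force on the tool has changed by that much, and returns True; else False.
- r.movej(angles): joint-space move.
- gripper_to(opening, f_grip=None): finger opening in m; f_grip is the grip in N (None keeps the last); returns when the fingers have stopped.
- r.hold(seconds).
- inverse_kinematics(position, orientation): joint angles nearest the present ones, or None.
- vision.snapshot(name): name is "side" or "top"; returns the picture (420x560x3 uint8, red, green, blue); there is no depth.
- vision.get_calibration(name): a dict with "fx", "fy", "cx", "cy" (pixels), "position" and "orientation" of the camera in the world. Camera axes: x right, y down, z forward; pixel columns grow to the right and rows downward; lengths in m; the calibration is good to about 2 mm. A picture is of the moment at which its call begins. get_calibration takes no time and is no camera call.
A pose or a line that the arm cannot do raises r.PlanningError and nothing moves.
- r.sign_off(): hands the job in, once; it reports no verdict.
Trained networks look in the newest picture that a camera, given by its name, has taken for a name from the list of things; names that differ only in an ending like _2 or _b are one class to them, and where a whole thing is asked for, a point or a joint stands for the part that bears it (a point fixed in the world has none). Each returns a list of dicts, best first, with "score" (0 to 1); they miss things now and then, are a little off and sometimes report something else, mostly with a low value. They report only what shows in the picture. A call takes as long as a camera call. They do not tell look-alikes from the thing itself.
- models.boxes_of(thing, camera): "at" ([x, y, z] in m, in world coordinates, good to about 4 mm: the middle of the surface that is visible of it).
- models.regions_of(thing, camera): "pixels" (420x560 bool, what is visible of it).
- models.mark_of(thing, camera): "at" ([x, y, z] in m, in world coordinates, good to about 4 mm: a listed point, or the origin of a listed thing).
Readings, each from a call of its own:
- telemetry.current_t(): time.
- telemetry.current_joints(): joint angles.
- telemetry.current_dq(): joint speeds.
- telemetry.current_joint_efforts(): joint torques, N m.
- telemetry.current_ee_pos(): TCP position.
- telemetry.current_tool_rot(): TCP orientation.
- telemetry.current_wrist_force(): force on the tool from outside, world axes, zero at the start.
- telemetry.current_torque(): the same for the moment, N m.
- telemetry.current_opening(): finger opening in m.
Only numpy, scipy, OpenCV 4.12 (cv2) and the standard library are available. Lean on these libraries where they do the work, as an engineer would, in place of code of your own. Each camera call takes 0.05 s, during which the arm holds its last target.

## Working session

There is one attempt and no reset: what is moved stays moved. The work goes in short steps, each a Python script; the robot and the scene stay as the last script left them, time stands still between calls to the robot, and variables do not carry over. Pictures are saved under pics/ and viewed, and the job is handed in when it is done.

```bash
ls; mkdir -p pics
python3 - <<'E'
from plant import r, gripper_to, inverse_kinematics, vision, models, telemetry
import cv2
for n in("side","top"):
    im=vision.snapshot(n); cv2.imwrite(f"pics/{n}0.png",im[:,:,::-1]); print(n,vision.get_calibration(n))
    for t in ("case_a","stack_top","mat"):
        print(t,[(round(d['score'],2),[round(float(v),3) for v in d['at']]) for d in models.mark_of(t,n)])
print(telemetry.current_t(),telemetry.current_tool_rot())
E
```

```text
pics
side {'fx': 394.3294702872818, 'fy': 394.3294702872818, 'cx': 276.70854519024766, 'cy': 212.65307964054955, 'position': array([ 0.22250718, -0.79527265,  0.69766196]), 'orientation': array([-0.42723437,  0.89259849, -0.12921608,  0.06357623])}
case_a [(0.88, [0.693, 0.175, 0.004]), (0.83, [0.417, 0.257, 0.003]), (0.65, [0.207, 0.351, -0.0]), (0.6, [0.466, 0.107, 0.002]), (0.55, [0.448, -0.082, -0.0])]
stack_top [(0.62, [0.44, -0.221, 0.034])]
mat [(0.81, [0.461, 0.013, -0.002])]
top {'fx': 399.3416560918908, 'fy': 399.3416560918908, 'cx': 284.6996260347933, 'cy': 205.50449574970332, 'position': array([ 0.31803722, -0.00908411,  1.24157276]), 'orientation': array([ 0.04715576, -0.69636414,  0.71551975, -0.02974554])}
case_a [(0.96, [0.417, 0.261, 0.004]), (0.93, [0.203, 0.348, -0.001]), (0.84, [0.445, -0.077, -0.001]), (0.75, [0.697, 0.177, -0.004]), (0.73, [0.462, 0.103, 0.003])]
stack_top [(0.85, [0.431, -0.224, 0.04])]
mat [(0.88, [0.463, 0.013, -0.003])]
0.4 [ 4.69845775e-05  8.11844364e-01  5.83873892e-01 -7.00865309e-05]
```

View pics/top0.png

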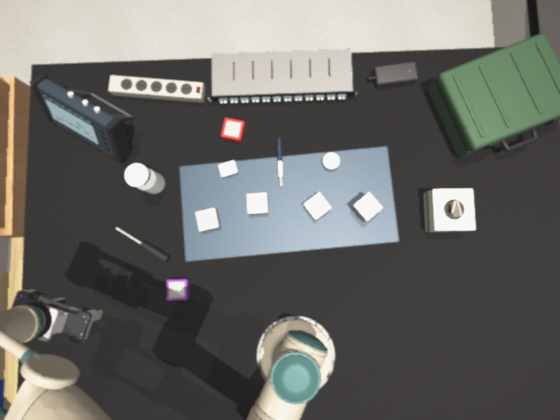

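View pics/side0.png

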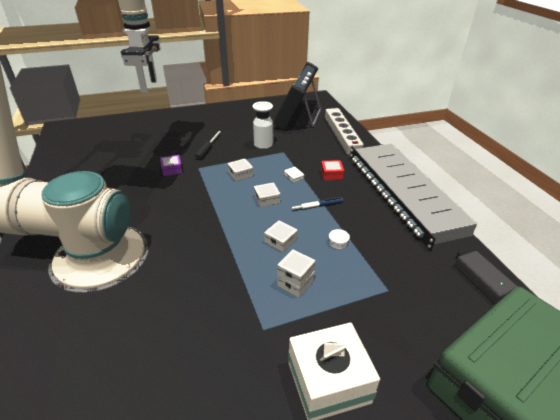

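The top view shows three grey cases at (207,220), (257,203) and (318,206), with the column at (368,207). The look-alikes to leave alone are the red one at (233,129) and the purple one at (177,290). The pen is at (280,162), the cap box at (228,169) and the tin at (331,161).

Next I'll measure the poses and take a close crop.

```bash
cat > h.py <<'E'
from plant import r, gripper_to, inverse_kinematics, vision, models, telemetry
import cv2, numpy as np
from scipy.spatial.transform import Rotation as R
def rot(q): return R.from_quat([q[1],q[2],q[3],q[0]])
def unproj(px,cam,z):
    c=vision.get_calibration(cam); px=np.atleast_2d(px).astype(float)
    d=np.c_[(px[:,0]-c['cx'])/c['fx'],(px[:,1]-c['cy'])/c['fy'],np.ones(len(px))]
    d=rot(c['orientation']).apply(d); p=np.array(c['position'])
    return p+d*((z-p[2])/d[:,2])[:,None]
def proj(P,cam):
    c=vision.get_calibration(cam); q=rot(c['orientation']).inv().apply(np.atleast_2d(P)-np.array(c['position']))
    return np.c_[q[:,0]/q[:,2]*c['fx']+c['cx'],q[:,1]/q[:,2]*c['fy']+c['cy']]
def fit(gray,cam,guess,z,debug=False):
    """fit a 60mm square at height z: rectify patch at plane z, threshold top face, minAreaRect"""
    S=0.0005;N=240
    u=(np.arange(N)-N/2)*S
    X,Y=np.meshgrid(u+guess[0],u+guess[1],indexing='ij')
    pp=proj(np.c_[X.ravel(),Y.ravel(),np.full(X.size,z)],cam).astype(np.float32)
    im=cv2.remap(gray,pp[:,0].reshape(N,N),pp[:,1].reshape(N,N),cv2.INTER_CUBIC)
    best=None
    from scipy.optimize import minimize
    g=cv2.GaussianBlur(im,(0,0),2).astype(float)
    def cost(p):
        c,s=np.cos(p[2]),np.sin(p[2]); dx=X-guess[0]-p[0];dy=Y-guess[1]-p[1]
        a=np.abs(c*dx+s*dy);b=np.abs(-s*dx+c*dy);m=np.maximum(a,b)
        w=1/(1+np.exp((m-0.030)/0.0012)); w2=1/(1+np.exp((m-0.038)/0.0012))-w
        return -( (w*g).sum()/w.sum()-(w2*g).sum()/w2.sum())
    for t in np.arange(-0.7,0.8,0.2):
        o=minimize(cost,[0,0,t],method='Nelder-Mead',options=dict(initial_simplex=[[0,0,t],[.008,0,t],[0,.008,t],[0,0,t+.15]],xatol=1e-5,fatol=1e-3,maxiter=150))
        if best is None or o.fun<best.fun: best=o
    x=best.x
    yaw=(x[2]+np.pi/4)%(np.pi/2)-np.pi/4
    return np.array([guess[0]+x[0],guess[1]+x[1],yaw]),best.fun,im
E
python3 - <<'E'
from h import *
im=cv2.imread('pics/top0.png');g=cv2.cvtColor(im,cv2.COLOR_BGR2GRAY)
vis=cv2.resize(im[120:270,150:420],None,fx=2.9,fy=2.9,interpolation=cv2.INTER_CUBIC)
for n,gu,z in(('L',(.417,.261),.036),('M',(.462,.103),.036),('R',(.445,-.077),.036),('col',(.431,-.224),.070)):
    p,f,_=fit(g,'top',gu,z); print(n,p.round(4),round(f,1))
    s,c=np.sin(p[2]),np.cos(p[2])
    C=np.array([[p[0]+.03*(a*c-b*s),p[1]+.03*(a*s+b*c),z] for a,b in((1,1),(1,-1),(-1,-1),(-1,1))])
    q=(proj(C,'top')+.5-[150,120])*2.9
    cv2.polylines(vis,[q.astype(np.int32)],True,(0,0,255),1)
cv2.imwrite('pics/crop1.png',vis)
print(unproj([[180,165],[388,148],[398,241],[186,260]],'top',.002).round(3))
print(unproj([[211,60],[211,103],[352,100]],'top',0).round(3))
E
```

```text
L [0.4155 0.2578 0.1995] -74.6
M [0.461  0.1046 0.0311] -60.6
R [ 0.4476 -0.0788  0.6152] -57.2
col [ 0.4381 -0.2235  0.6644] -72.6
[[ 0.593  0.349  0.002]
 [ 0.627 -0.31   0.002]
 [ 0.334 -0.325  0.002]
 [ 0.293  0.33   0.002]]
[[ 0.94   0.249  0.   ]
 [ 0.794  0.25   0.   ]
 [ 0.788 -0.205  0.   ]]
```

View pics/crop1.png

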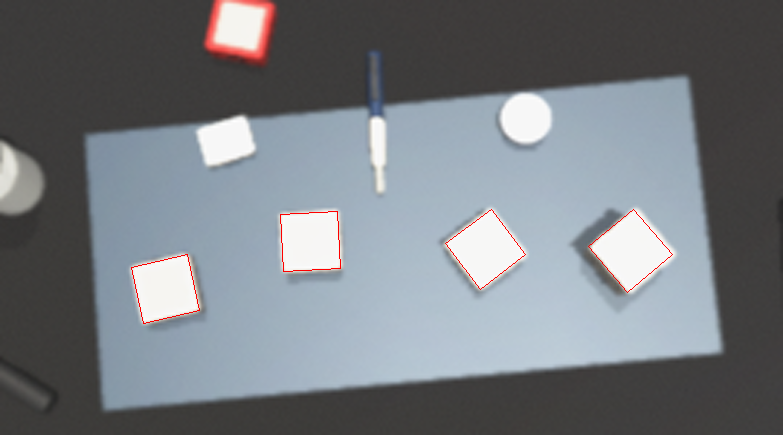

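```bash
cat >> h.py <<'E'
G=0.006
def quat(psi,tilt=(0,0)):
    q=(R.from_euler('z',psi)*R.from_euler('x',np.pi)*R.from_euler('xy',tilt)).as_quat(); return np.array([q[3],q[0],q[1],q[2]])
def pose(xy,zg,psi,tilt=(0,0)):
    """tool pose with the grasp point at xy,zg"""
    q=quat(psi,tilt); p=np.array([xy[0],xy[1],zg])-rot(q).apply([0,0,G]); return p,q
def bestpsi(xy,zg,yaw):
    o=[]
    for k in range(-2,3):
        psi=yaw+k*np.pi/2; p,q=pose(xy,zg,psi); j=inverse_kinematics(p,q)
        if j is not None: o.append((abs(np.array(j)-telemetry.current_joints())[[0,5]].max()+ (5 if abs(j[5])>2.3 else 0),psi))
    return min(o)[1]
def rd(n=8):
    a=[]
    for _ in range(n):
        r.hold(0.02); a.append(np.r_[telemetry.current_wrist_force(),telemetry.current_torque()])
    a=np.array(a); return a.mean(0),a.std(0)
E
cat > pick.py <<'E'
from h import *
import sys
x,y,yaw=map(float,sys.argv[1:4]); xy=(x,y)
t0=telemetry.current_t()
psi=bestpsi(xy,.15,yaw); print('psi',psi)
gripper_to(0.094)
r.move_to(*pose(xy,.12,psi))
r.move_l(pose(xy,.028,psi)[0],vel=.12,guard=15)
gripper_to(0.04,50); print('open',telemetry.current_opening())
r.move_l(pose(xy,.20,psi)[0],vel=.2)
print('F',*[v.round(4) for v in rd()], telemetry.current_ee_pos().round(4)); print('dt',telemetry.current_t()-t0,telemetry.current_t())
E
cat > shake.py <<'E'
from h import *
import sys
x,y,psi=map(float,sys.argv[1:4]); xy=(x,y)
t0=telemetry.current_t()
def rt(n=6):
    m,s=rd(n); return rot(telemetry.current_tool_rot()).inv().apply(m[3:]).round(4), m[:3].round(2), s[3:].round(4)
for name,ti in (('x+',(.45,0)),('x-',(-.45,0)),('y+',(0,.45)),('y-',(0,-.45))):
    r.move_to(*pose(xy,.20,psi,ti)); r.hold(.15)
    r.move_to(*pose(xy,.20,psi)); r.hold(.2); print(name,*rt())
print('dt',telemetry.current_t()-t0,telemetry.current_t())
E
python3 pick.py 0.4476 -0.0788 0.6152
```

```text
psi -0.9555963267948966
open 0.05962730731281279
F [-0.2589  0.1656 -2.7935 -0.0418  0.1168  0.0103] [0.4752 0.4727 0.473  0.029  0.0369 0.0286] [ 0.4467 -0.0785  0.2046]
dt 5.3332999999999995 5.7333
```

```bash
python3 - <<'E'
from h import *
t=telemetry.current_t()
a=np.array([telemetry.current_torque() for _ in range(50)]); b=np.array([telemetry.current_joint_efforts() for _ in range(50)])
print(telemetry.current_t()-t,a.std(0),b.std(0),a[:3])
E
sed -i 's/r.hold(0.02); a.append/r.hold(0.01); a.append/; s/def rd(n=8)/def rd(n=40)/' h.py; sed -i 's/def rt(n=6)/def rt(n=40)/' shake.py
python3 shake.py 0.4476 -0.0788 -0.9556
```

```text
0.0 [4.16333634e-17 4.16333634e-17 2.77555756e-17] [0. 0. 0. 0. 0. 0.] [[-0.05068323  0.08366971  0.03579952]
 [-0.05068323  0.08366971  0.03579952]
 [-0.05068323  0.08366971  0.03579952]]
x+ [-0.1342 -0.0318 -0.0028] [ 0.08 -0.15 -2.41] [0.0237 0.0293 0.0312]
x- [-0.1223 -0.0254 -0.0049] [ 0.04 -0.02 -2.52] [0.024  0.0323 0.0255]
y+ [-0.1295 -0.0326  0.004 ] [-0.03  0.02 -2.55] [0.0293 0.0307 0.0264]
y- [-0.1305 -0.0342 -0.0048] [ 0.06  0.03 -2.72] [0.0304 0.03   0.0308]
dt 6.85 12.5833
```

Case R looks quiet: its moment doesn't shift between opposite tilts, where a loose adapter would change it by about 0.037 Nm. I'll put it on the column. If the other two don't give a clear contrast, I can still take it back off.

```bash
cat > place.py <<'E'
from h import *
import sys
# target x y yaw, level height z of the support surface, grasp height above underside
x,y,yaw,psi,zs,gh=map(float,sys.argv[1:7]); xy=(x,y)
t0=telemetry.current_t()
k=round((psi-yaw)/(np.pi/2)); ps=yaw+k*np.pi/2
r.move_to(*pose(xy,zs+gh+.05,ps))
print('guard',r.move_l(pose(xy,zs+gh-.004,ps)[0],vel=.05,guard=6), telemetry.current_ee_pos().round(4))
gripper_to(0.094); r.hold(.1)
r.move_l(pose(xy,max(zs+gh+.06,.12),ps)[0],vel=.2)
print('dt',telemetry.current_t()-t0,telemetry.current_t())
E
python3 place.py .4381 -.2235 .6644 -.9556 .070 .026
python3 - <<'E'
from h import *
im=vision.snapshot('side'); cv2.imwrite('pics/side1.png',im[:,:,::-1])
E
```

```text
guard True [ 0.4377 -0.2232  0.1021]
dt 2.8417000000000012 15.425
```

View pics/side1.png

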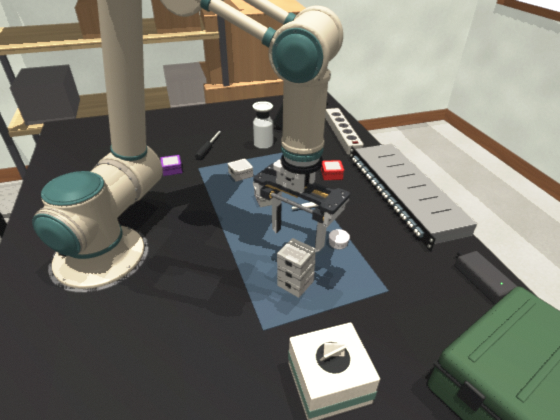

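The side view shows a three-high column at (296,268), standing straight. Next is the middle case.

```bash
sed -i "s/r.move_to(\*pose(xy,.12,psi))/r.move_to(*pose(xy,.17,psi))/; s/gripper_to(0.094)/gripper_to(0.094) if telemetry.current_opening()<.09 else 0/" pick.py
python3 pick.py 0.461 0.1046 0.0311 | tee o.txt; P=$(awk '/psi/{print $2}' o.txt); python3 shake.py 0.461 0.1046 $P
```

```text
psi 0.0311
open 0.059568126142775804
F [ 1.81e-02 -8.70e-02 -2.47e+00 -7.53e-02  5.84e-02  1.40e-03] [0.5476 0.4528 0.4425 0.029  0.0284 0.0281] [0.4607 0.1046 0.2054]
dt 4.549999999999999 20.025
x+ [-0.0624 -0.0573  0.0053] [ 0.04  0.02 -2.4 ] [0.0243 0.0281 0.0338]
x- [-0.0699 -0.0598  0.0078] [-0.08 -0.12 -2.39] [0.031  0.0302 0.0351]
y+ [-0.071  -0.061  -0.0043] [ 0.01 -0.   -2.34] [0.031  0.029  0.0316]
y- [-0.062  -0.052   0.0123] [ 0.11  0.07 -2.3 ] [0.0304 0.0271 0.0316]
dt 7.050000000000001 27.075
```

Run:
```python
from h import *
im=vision.snapshot('top'); cv2.imwrite('pics/top2.png',im[:,:,::-1])
g=cv2.cvtColor(im,cv2.COLOR_RGB2GRAY)
print(fit(g,'top',(.438,-.2235),.104)[:2])
```

```text
(array([ 0.43737449, -0.22221072,  0.66648429]), np.float64(-75.11665471782615))
```

View pics/top2.png

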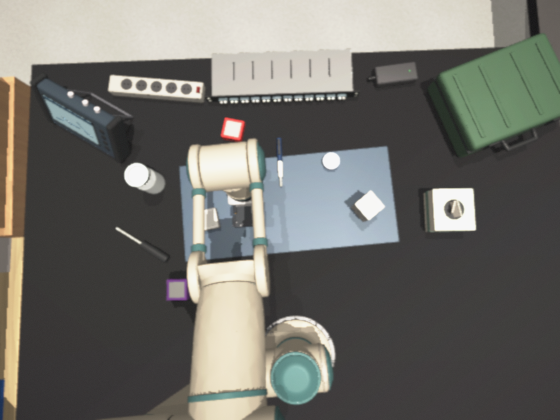

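The middle case looks quiet too, with shifts of 0.01 Nm or less, which is within noise. The column top measures (0.4374, -0.2222, 0.666 rad). I'll stack this case, then test the third one as a positive check.

```bash
P=$(awk '/psi/{print $2}' o.txt); 
sed -i 's/^k=round/r.move_l(pose(telemetry.current_ee_pos()[:2],.24,psi)[0],vel=.3)\nk=round/' place.py
python3 place.py .4376 -.2226 .666 $P .104 .026
python3 - <<'E'
from h import *
r.move_l(telemetry.current_ee_pos()+[0,0,.03],vel=.3)
im=vision.snapshot('side'); cv2.imwrite('pics/side3.png',im[:,:,::-1])
E
python3 pick.py 0.4155 0.2578 0.1995 | tee o2.txt; P=$(awk '/psi/{print $2}' o2.txt); python3 shake.py 0.4155 0.2578 $P
```

```text
guard True [ 0.4372 -0.2224  0.1361]
dt 3.7333 30.8583
psi 1.7702963267948966
open 0.05980866418992304
F [ 5.2200e-02 -2.8000e-03 -2.5188e+00  3.5800e-02  3.3000e-03 -1.8000e-03] [0.481  0.5253 0.6132 0.0295 0.03   0.0217] [0.4153 0.2577 0.2053]
dt 5.0584000000000024 36.2167
x+ [ 0.0151  0.0311 -0.0026] [ 0.16 -0.05 -2.71] [0.0314 0.0277 0.0288]
x- [-0.0201  0.0382  0.0029] [-0.03  0.02 -2.48] [0.023  0.0227 0.0289]
y+ [-0.0192  0.046   0.0003] [-0.12 -0.11 -2.52] [0.025  0.0286 0.0331]
y- [-0.0164  0.0234  0.0051] [-0.12  0.14 -2.65] [0.0296 0.0362 0.0339]
dt 6.9833 43.2
```

View pics/side3.png

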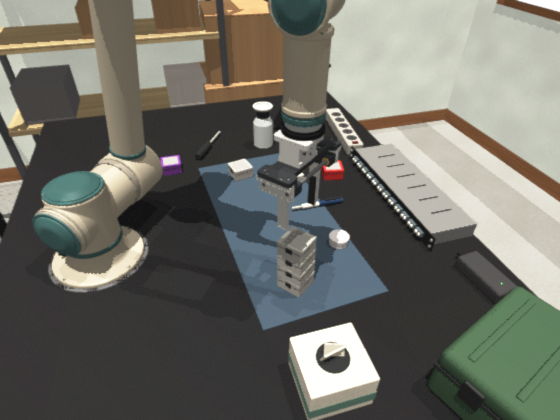

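The third case rattles: its moment shifts by 0.035 Nm (x) and 0.023 Nm (y) between tilts. The side view shows a straight four-high column at (296,262). Now I'll hold the rattling case out.

```bash
P=$(awk '/psi/{print $2}' o2.txt); python3 - $P <<'E'
from h import *
import sys
psi=float(sys.argv[1]); xy=(.685,.06)
r.move_l(pose((.4155,.2578),.24,psi)[0],vel=.2)
r.move_to(*pose(xy,.22,psi-.2))
r.move_l(pose(xy,.18,psi-.2)[0],vel=.1)
r.hold(.5)
print(telemetry.current_ee_pos().round(4),telemetry.current_opening(),rd(20)[0].round(2),telemetry.current_t())
for n in('side','top'):
    im=vision.snapshot(n); cv2.imwrite(f'pics/{n}4.png',im[:,:,::-1])
g=cv2.cvtColor(im,cv2.COLOR_RGB2GRAY)
print(fit(g,'top',(.438,-.2235),.138)[:2])
for t in ('stack_top','case_a','pen','capbox','tin'): print(t,[(round(d['score'],2),d['at'].round(3) if hasattr(d['at'],'round') else d['at']) for d in models.mark_of(t,'side')][:5])
E
```

```text
[0.6851 0.0599 0.1862] 0.059664861519302025 [ 0.25 -0.05 -2.52  0.   -0.01  0.  ] 46.0333
(array([ 0.43710413, -0.22186775,  0.6636604 ]), np.float64(-86.96663274723164))
stack_top [(0.64, [0.4357, -0.227, 0.0331])]
case_a [(0.89, [0.4414, -0.2222, 0.1038]), (0.86, [0.2083, 0.3514, 0.001]), (0.72, [0.4368, -0.2282, 0.0696]), (0.6, [0.6856, 0.0615, 0.1542]), (0.56, [0.6936, 0.1767, 0.0029])]
pen [(0.57, [0.4401, -0.2221, 0.0039]), (0.51, [0.5866, 0.0337, 0.0016])]
capbox [(0.45, [0.576, 0.1978, 0.0036])]
tin [(0.82, [0.5845, -0.1272, -0.0003]), (0.66, [0.4199, -0.4657, 0.0038])]
```

View pics/side4.png

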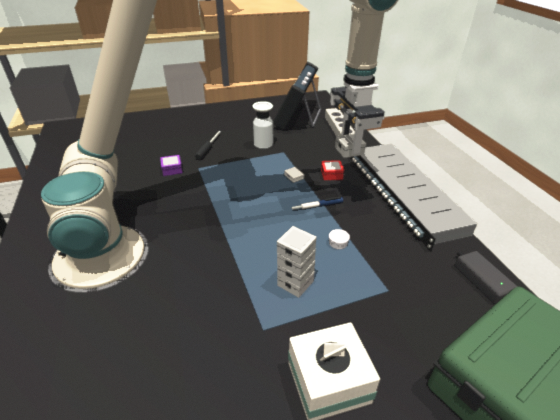

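View pics/top4.png

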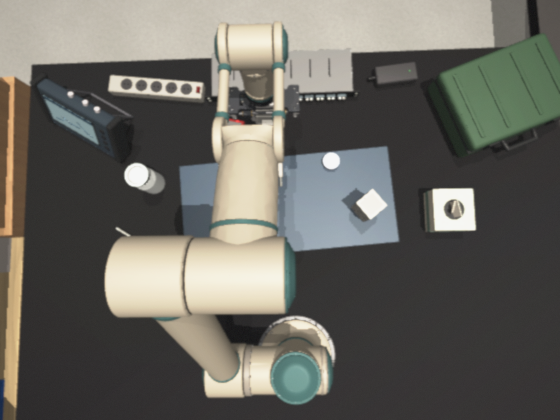

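The side view shows four cases squarely stacked at (296,262). The rattling case is held upright at (350,140), and the bystanders haven't moved. I'm handing the job in.

```bash
python3 -c "
from h import *
r.sign_off(); print(telemetry.current_t(), telemetry.current_opening())"
```

```text
the job is handed in; nothing more can be done
the job is handed in; nothing more can be done
```

The job is done and handed in, at about 46 s on the robot's clock. The two quiet cases are on the column, and the rattling one is held out past the mat's far edge.

- **Finding the rattler:** I tilted each case both ways about each horizontal axis instead of jerking it, and compared the wrist moments. The right and middle cases changed by 0.012 Nm or less, about the noise. The left case changed by about 0.035 and 0.023 Nm; up to 0.037 would be expected from a loose adapter.
- **Column:** the last picture puts the top case at (0.437, -0.222), 0.66 rad. That is about 2 mm from where the column top was at the start, and the column looks straight.
- **Held case:** the gripper is at (0.685, 0.060), about 75 mm past the mat's edge. The case's underside is about 0.15 m up, and the jaws are closed to 59.7 mm with a 50 N grip set.
- **Bystanders:** all of them looked unmoved in the last side picture. The networks gave one wrong pen detection at the column's base and one wrong tin detection near the wipes carton. Neither matched the picture, so I ignored them.

I can't confirm the verdict, since handing in doesn't report one. A final reading after hand-in was refused.

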